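Swap bottle carriers on the drip hook

ROBOT

A 6-joint arm with a two-finger parallel gripper is mounted at the origin on a cart in front of the work surface, level with it; the furniture and walls round the work are solid. World frame = base frame: x ahead of the robot, y to its left, z up, the work surface at z = 0. Lengths are in m, angles in degrees, forces in N, time in s.
With the tool pointing down it reaches from about 0.35 to 0.875 m from the base axis. Payload 4.2 kg.
Tool frame: the origin (TCP) lies between the finger pads; the fingertips stand 11 mm ahead of it and the grasp point (between the pads) lies 8 mm behind it; z points along the fingers, y is the direction in which the jaws open and shut (so a half turn about z gives the same grasp; the last joint's range is limited). The gripper opens to 87 mm and grips with 3 to 60 N. Pads are 19 mm wide; open, the fingers measure 117 mm over their backs; the gripper's body (75 mm by 190 mm) begins 51 mm behind the grasp point.
Start: joints at [-55.256, 22.042, 0.453, 0, -68.411, -14.817], TCP at [0.213, -0.588, 0.234] pointing down, gripper open.
Joint ranges: [-179.83, 179.83], [-69.29, 118.12], [-61.27, 80.66], [-181.25, 117.63], [-171.15, -9.14], [-177.46, 177.46]. Speed limits (degrees/s): [159.86, 159.86, 180, 180, 180, 180].

INTERFACE

Orientations are given as a 3x3 rotation matrix whose columns are the frame's x, y, z axes.
In Python, from station import sense, capture, get_calibration, finish_job, search_frame, cut_out gives the robot as it stands.
- The arm moves only by the tool arm_command, never from a script. Its argument "rows" is a list of rows, each an object with "fingers": the opening in per cent of the stroke, from 0 (shut) to 100 (fully open); "travel": the shift along the tool's x, y, z in cm, a list of three; "roll": the turn about the tool's z in degrees. A call has 1 to 10 rows; each row is the pose to reach, as a shift and turn from the pose commanded when the call began, along the tool's axes at that moment; what a row does not reach only later rows make up. A row lasts 1/10 s, in which the tool goes at most 50 mm and 8.59 degrees, less where a joint would pass 70% of its speed; a pose out of reach is approached as far as the arm can. A call with a gripper value outside its range is refused whole. The fingers move at their own pace and stop on an object; the grip force is fixed at half the most. Time passes only in rows, so rows that repeat a pose let the fingers close. It gives the time, the measured TCP pose, the force and the opening at its end, in the units of the state.
- sense(): the state, without advancing time (a new reading comes with each control period).
- capture(name): name is "scene" or "top"; returns (picture, depth): 400x640x3 uint8, red, green, blue; 400x640 float32, m along the optical axis (not along the pixel's ray), 0 where there is no reading.
- get_calibration(name): a dict with "fov_y" (degrees; the focal length in pixels is half the picture's height over the tangent of half this angle, whatever the lens; pixels are square), "cx", "cy" (the principal point, pixels), "distortion" ([k1, k2, p1, p2, k3] as OpenCV has them; the pictures are not rectified), "origin" and "attitude" of the camera in the world. Camera axes: x right, y down, z forward; pixel columns grow to the right and rows downward; lengths in m; the calibration is good to about 2 mm. A picture is of the moment at which its call begins. get_calibration takes no time and is no camera call.
- finish_job(): hands the job in, once; it reports no verdict.
Trained networks look in the newest picture that a camera, given by its name, has taken for a name from the list of things; names that differ only in an ending like _2 or _b are one class to them, and where a whole thing is asked for, a point or a joint stands for the part that bears it (a point fixed in the world has none). Each returns a list of dicts, best first, with "p" (0 to 1); they miss things now and then, are a little off and sometimes report something else, mostly with a low value. They report only what shows in the picture. A call takes as long as a camera call. They do not tell look-alikes from the thing itself.
- search_frame(camera, label): "position" ([x, y, z] in m, in world coordinates, good to about 4 mm: the middle of the surface that is visible of it).
- cut_out(camera, label): "mask" (400x640 bool, what is visible of it).
The state is a dict: "time_s": time; "joints": joint angles; "joint_velocities": joint speeds; "effort": joint torques, N m; "tcp_pos": TCP position; "ee_rot": TCP orientation; "wrist_force": force on the tool from outside, world axes, zero at the start; "moment": the same for the moment, N m; "gripper_width": opening from 0.0 (shut) to 1.0 (fully open).
Only numpy, scipy, OpenCV 4.12 (cv2) and the standard library are available. Lean on these libraries where they do the work, as an engineer would, in place of code of your own. Each camera call takes 0.05 s, during which the arm holds its last target. There are 200 camera calls.

TASK

The empty bottle carrier (blue grip) on the drip stand is dry: take it off the hook and stand it upright on the green mat. Then hang the loaded carrier (orange grip) by its bail on that hook and let go, so that it hangs still with both bottles in it. Do not drop or tip the carriers, and leave the jar, the cotton pot and the red-capped bottle as they are.

Things in the scene. Friction and masses are not known exactly. Their poses are not given: they have to be found in the camera images.
- hook_seat (a point): lowest point of the top of the fixed stand's hook, where a bail rests, 218 mm above the bench. The hook is an 8 mm round steel prong that runs from the post along this frame's -x to its free end; it dips at this seat and turns up at the tip, which ends 38 mm in front of the seat and 240 mm above the bench. z is up
- empty_carrier_grip (a point): centre of the blue grip of the empty carrier, which starts hanging on the hook. The grip, 16 (x) x 20 (y) x 40 mm with a 20x24x5 mm cap on top, stands on the middle of the carrier's bail bar. This point is 135 mm above the carrier's underside (cap's top 157 mm). x is across the bail, y along it, z up; same shape after a half turn
- empty_carrier_bail (a point): underside of the middle of the empty carrier's bail bar, 108 mm above the carrier's underside; it rests on the hook seat when hung
- loaded_carrier_grip (a point): centre of the orange grip of the loaded carrier, which starts standing on the bench; 135 mm above the carrier's underside; shape and axes as for the empty carrier
- loaded_carrier_bail (a point): underside of the middle of the loaded carrier's bail bar, 108 mm above its underside
- black_cap_bottle_mid (a point): half-way up the black-capped dark bottle (20 mm across, 46 mm high, 20 g) in the loaded carrier
- white_cap_bottle_mid (a point): half-way up the white-capped dark bottle (19 mm across, 46 mm high, 20 g) in the loaded carrier
- loaded_carrier: the loaded carrier, shaped like the empty one; mass 130 to 230 g. Two small bottles stand loose in opposite cells, tops 49 mm above its underside. Origin at the centre of its underside, axes as its grip
- empty_carrier: the empty carrier, about 160 g; origin at the centre of its underside. Open steel tray 76 (x) x 92 (y) x 30 mm with four cells and a fixed upright bail of 8 mm round bar in the y-z plane: legs at y = +-47 mm, top bar rising slightly to its middle, which runs from 108 to 116 mm above the underside. Axes as its grip
- drip_stand: fixed white drip tray 150 (x) x 120 (y) x 10 mm with a steel post 16 mm thick, 233 mm high, 56 mm behind its origin (+x), with a 24 mm black collar at hook height. Origin under the centre of the tray, axes as hook_seat, which lies 10 mm in front of it (-x)
- mat: green mat 130 (x) x 150 (y) x 4 mm fixed on the bench; origin at the centre of its underside
- jar: bystander: clear glass reagent jar 85 mm across, 160 mm high, loose; origin at the centre of its underside
- pot: bystander: low clear pot with cotton, 80 mm across, 61 mm high, loose; origin at the centre of its underside
- red_cap_bottle: bystander: dark bottle with red cap, 20 mm across, 43 mm high, loose; origin at the centre of its underside
Things that resemble listed ones, but are neither listed nor needed, are in the scene too. What is shaped like the part that bears black_cap_bottle_mid but yellow is not meant.

How it is judged (in metres and radians):
On the way, in this order (a step that is already met when the one before it is completed fails the run):
1. the empty carrier stands upright on the mat, let go (x of empty_carrier in the frame of mat between -0.04 and 0.04 m and y of empty_carrier in the frame of mat between -0.045 and 0.045 m and height (world z) of empty_carrier below 0.01 m and angle between empty_carrier's own z axis and vertical below 0.1 rad and contact force between the fingers and empty_carrier below 0.05 N), for 0.2 s.
2. the loaded carrier hangs on the hook, let go (distance between loaded_carrier_bail and hook_seat below 0.03 m and contact force between loaded_carrier and drip_stand above 0.5 N and contact force between the fingers and loaded_carrier below 0.05 N), for 0.2 s.
At the end, for the whole second after the job is handed in: Loaded carrier let go, hanging still by its bail on the hook (bail middle within 30 mm of the seat, tilt under 0.3 rad, under 0.06 m/s), both bottles in its tray; empty carrier still and upright (0.1 rad) on the mat, centre within 40 mm (mat x) and 45 mm (mat y) of the mat centre (distance between loaded_carrier_bail and hook_seat below 0.03 m and contact force between loaded_carrier and drip_stand above 0.5 N and angle between loaded_carrier's own z axis and vertical below 0.3 rad and linear speed of loaded_carrier below 0.06 m/s and x of black_cap_bottle_mid in the frame of loaded_carrier between -0.038 and 0.038 m and y of black_cap_bottle_mid in the frame of loaded_carrier between -0.046 and 0.046 m and z of black_cap_bottle_mid in the frame of loaded_carrier between 0 and 0.045 m and x of white_cap_bottle_mid in the frame of loaded_carrier between -0.038 and 0.038 m and y of white_cap_bottle_mid in the frame of loaded_carrier between -0.046 and 0.046 m and z of white_cap_bottle_mid in the frame of loaded_carrier between 0 and 0.045 m and x of empty_carrier in the frame of mat between -0.04 and 0.04 m and y of empty_carrier in the frame of mat between -0.045 and 0.045 m and height (world z) of empty_carrier below 0.01 m and angle between empty_carrier's own z axis and vertical below 0.1 rad and linear speed of empty_carrier below 0.03 m/s); the robot touches nothing.
It fails at once if a carrier is tipped by more than 0.7 rad (angle between any of loaded_carrier, empty_carrier's own z axis and vertical above 0.7 rad).
It fails at once if a carrier is dropped (faster than 0.5 m/s out of the fingers) ((linear speed of loaded_carrier above 0.5 m/s and contact force between the fingers and loaded_carrier below 0.05 N) or (linear speed of empty_carrier above 0.5 m/s and contact force between the fingers and empty_carrier below 0.05 N)).
It fails at once if the jar, the pot or the red-capped bottle is shifted by more than 30 mm or tipped over (distance of any of jar, pot, red_cap_bottle from where it was at the start of the episode above 0.03 m or angle between any of jar, pot, red_cap_bottle's own z axis and vertical above 0.5 rad).
It also fails if it takes over 72 s, if anything falls off the work surface, if the arm or the gripper's body presses on something with over 40 N, if the wrist force passes 120 N, or if a joint passes its speed limit or range.

## Working session

There is one attempt and no reset: what is moved stays moved. The work goes in short steps, Python scripts to look and compute and a tool call to move; the robot and the scene stay as the last step left them, time stands still between calls to the robot, and variables do not carry over. Pictures are saved under pics/ and viewed, about 8 in all and at most 12, crops included, and the job is handed in when it is done.

Besides the shell and the picture viewer there is one more tool, called after "Emit:" as a command line: name --argument value ..., lists and objects as JSON in quotes. arm_command: Moves the arm, as the interface text tells. Its arguments: {"type":"object","properties":{"rows":{"type":"array","items":{"type":"object","properties":{"fingers":{"type":"number"},"travel":{"type":"array","items":{"type":"number"}},"roll":{"type":"number"}}}}},"required":["rows"]}

```bash
mkdir -p pics; ls; cat > h.py <<'E'
import numpy as np, cv2
from station import *
def cal(n):
    c=get_calibration(n); f=200/np.tan(np.radians(c['fov_y'])/2)
    return c,np.array([[f,0,c['cx']],[0,f,c['cy']],[0,0,1]]),np.array(c['distortion'],float),np.array(c['origin']),np.array(c['attitude'])
def cloud(n,depth):
    c,K,D,o,R=cal(n)
    u,v=np.meshgrid(np.arange(640.),np.arange(400.))
    p=cv2.undistortPoints(np.stack([u,v],-1).reshape(-1,1,2),K,D).reshape(400,640,2)
    P=np.dstack([p,np.ones((400,640))])*depth[...,None]
    return P@R.T+o
def px(n,P):
    c,K,D,o,R=cal(n)
    return cv2.projectPoints(((np.atleast_2d(P)-o)@R).reshape(-1,1,3),np.zeros(3),np.zeros(3),K,D)[0].reshape(-1,2)
E
python3 - <<'E'
from h import *
for n in ('scene','top'):
    im,d=capture(n); cv2.imwrite(f'pics/{n}0.png',im[...,::-1]); np.save(f'{n}0.npy',d)
    print(n,cal(n)[3],cal(n)[4].round(2).tolist())
    for l in ['hook_seat','empty_carrier_grip','loaded_carrier_grip','black_cap_bottle_mid','white_cap_bottle_mid','drip_stand','mat','jar','pot','red_cap_bottle','empty_carrier','loaded_carrier']:
        r=search_frame(n,l)
        print(l,[(round(q['p'],2),np.round(q['position'],3).tolist(),px(n,q['position'])[0].round().tolist()) for q in r[:3]])
s=sense();print(s['time_s'],s['tcp_pos'],s['ee_rot'])
E
```

```text
pics
scene [-0.09904433 -0.51705365  0.50087846] [[0.62, -0.3, 0.73], [-0.79, -0.24, 0.57], [0.0, -0.93, -0.38]]
hook_seat [(0.96, [0.508, -0.04, 0.007], [319.0, 265.0])]
empty_carrier_grip [(0.6, [0.478, -0.028, 0.135], [306.0, 219.0])]
loaded_carrier_grip [(0.73, [0.428, -0.217, 0.024], [365.0, 306.0])]
black_cap_bottle_mid []
white_cap_bottle_mid [(0.47, [0.4, -0.219, 0.037], [358.0, 309.0])]
drip_stand [(0.61, [0.505, -0.037, 0.006], [317.0, 265.0])]
mat [(0.68, [0.432, 0.203, 0.001], [226.0, 247.0])]
jar [(0.8, [0.543, 0.135, 0.092], [274.0, 208.0])]
pot [(0.8, [0.575, 0.241, 0.042], [256.0, 211.0])]
red_cap_bottle []
empty_carrier [(0.97, [0.48, -0.027, 0.137], [306.0, 218.0])]
loaded_carrier [(0.69, [0.426, -0.216, 0.02], [364.0, 308.0])]
top [ 0.34962393 -0.00256377  1.11421585] [[0.0, -0.98, 0.18], [-1.0, -0.01, -0.01], [0.01, -0.18, -0.98]]
hook_seat [(0.81, [0.476, -0.033, 0.005], [326.0, 227.0])]
empty_carrier_grip [(0.72, [0.484, -0.022, 0.119], [323.0, 219.0])]
loaded_carrier_grip [(0.57, [0.432, -0.2, 0.015], [388.0, 243.0])]
black_cap_bottle_mid [(0.63, [0.626, -0.048, 0.044], [332.0, 170.0])]
white_cap_bottle_mid [(0.58, [0.56, 0.146, 0.122], [255.0, 188.0]), (0.52, [0.407, -0.207, 0.047], [393.0, 252.0])]
drip_stand [(0.64, [0.476, -0.033, 0.002], [326.0, 228.0])]
mat [(0.34, [0.483, -0.018, 0.121], [321.0, 219.0])]
jar [(0.9, [0.558, 0.147, 0.123], [255.0, 189.0])]
pot [(0.79, [0.605, 0.241, 0.054], [224.0, 177.0])]
red_cap_bottle [(0.52, [0.556, -0.158, 0.042], [373.0, 196.0])]
empty_carrier []
loaded_carrier [(0.56, [0.432, -0.205, 0.012], [390.0, 243.0])]
1.3 [ 0.21301784 -0.58754747  0.23353525] [[-9.40134983e-01 -3.40802308e-01 -3.75801945e-06]
 [-3.40802308e-01  9.40134983e-01  3.52619793e-05]
 [-8.48431836e-06  3.44317620e-05 -9.99999999e-01]]
```

```bash
python3 - <<'E'
import cv2
for n,(x0,y0,x1,y1) in {'scene':(180,120,460,330),'top':(190,120,460,320)}.items():
    i=cv2.imread(f'pics/{n}0.png')[y0:y1,x0:x1]
    s=800/(x1-x0); cv2.imwrite(f'pics/{n}0c.png',cv2.resize(i,None,fx=s,fy=s,interpolation=cv2.INTER_CUBIC)); print(s)
E
```

```text
2.857142857142857
2.962962962962963
```

View pics/scene0c.png

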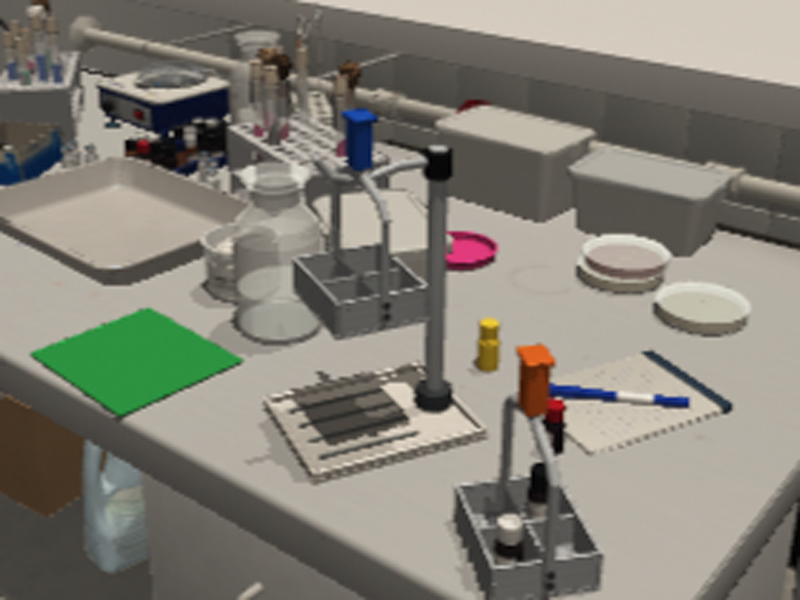

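View pics/top0c.png

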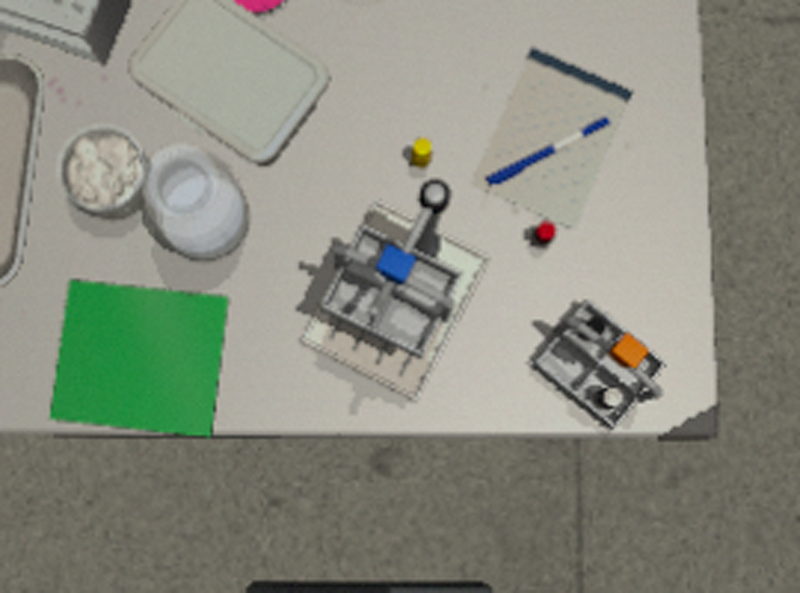

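The scene view shows the blue grip at (306,171) on the hook in front of the post (collar at about (333,176)). The orange grip is at (367,252), the green mat at (227,246), and the red cap at (374,263). The yellow-capped bottle at (351,240) is the look-alike. In the top view, the black cap at about (390,230) and the white cap at (395,254) are inside the orange carrier's tray. Next I'll measure from the point clouds.

```bash
python3 - <<'E'
from h import *
C={}
for n in ('scene','top'):
    im=cv2.imread(f'pics/{n}0.png'); d=np.load(f'{n}0.npy'); P=cloud(n,d); C[n]=P
    hsv=cv2.cvtColor(im,cv2.COLOR_BGR2HSV); H,S,V=[hsv[...,i].astype(int) for i in range(3)]
    ok=(d>0)&(S>150)&(V>60)
    for nm,m,(zl,zh) in (('blue',(H>100)&(H<125),(.2,.3)),('orange',(H>5)&(H<16),(.1,.2))):
        q=P[ok&m]; q=q[(q[:,2]>zl)&(q[:,2]<zh)&(q[:,0]<.56)]
        print(n,nm,len(q),'z',np.percentile(q[:,2],[2,50,98]).round(3)); zt=np.percentile(q[:,2],98)
        t=q[q[:,2]>zt-.006]; r=cv2.minAreaRect((t[:,:2]*1000).astype(np.float32)); print('  top',len(t),t.mean(0).round(4),r)
        t=q[q[:,2]<zt-.010]
        if len(t)>3: print('  body',len(t),t.mean(0).round(4))
    m=ok&(H>50)&(H<75); q=P[m]; q=q[(abs(q[:,2])<.015)]; print(n,'mat',cv2.minAreaRect((q[:,:2]*1000).astype(np.float32)),q[:,2].mean())
A=np.vstack([C[n].reshape(-1,3) for n in C]); A=A[A[:,0]>.2]
def reg(c,r,z0,z1,P=A): return P[(np.hypot(P[:,0]-c[0],P[:,1]-c[1])<r)&(P[:,2]>z0)&(P[:,2]<z1)]
for n in C:
    P=C[n].reshape(-1,3)
    q=reg((.48,-.03),.14,.19,.245,P); print(n,'hookheight pts',len(q))
    q=reg((.56,-.06),.05,.225,.25,P); print(n,'collar',q.mean(0) if len(q) else 0,len(q))
    # carrier trays
    q=reg((.43,-.21),.075,.012,.036,P); print(n,'loaded tray',len(q),cv2.minAreaRect((q[:,:2]*1000).astype(np.float32)))
    q=reg((.485,-.025),.075,.112,.145,P); print(n,'empty tray',len(q),cv2.minAreaRect((q[:,:2]*1000).astype(np.float32)))
    q=reg((.5,-.03),.11,.006,.016,P); print(n,'drip tray',len(q),cv2.minAreaRect((q[:,:2]*1000).astype(np.float32)))
P=C['top']
print(A[(A[:,2]>.3)&(A[:,0]<.7)].shape)
for n,l in (('top','jar'),('top','pot'),('scene','jar')):
    pass
E
```

```text
scene blue 140 z [0.227 0.251 0.267]
  top 44 [ 0.485  -0.0221  0.2657] ((486.11077880859375, -20.107439041137695), (22.358362197875977, 17.971712112426758), 65.53495025634766)
  body 87 [ 0.4825 -0.0267  0.2415]
scene orange 239 z [0.118 0.142 0.157]
  top 83 [ 0.4331 -0.2101  0.1554] ((434.3622131347656, -208.86224365234375), (22.945520401000977, 19.565536499023438), 47.98393249511719)
  body 139 [ 0.4289 -0.213   0.1321]
scene mat ((440.84967041015625, 210.0076904296875), (149.96142578125, 129.81002807617188), 83.71781921386719) 0.0029197533549245027
top blue 105 z [0.238 0.266 0.269]
  top 97 [ 0.4867 -0.0194  0.2662] ((487.0942077636719, -19.624486923217773), (21.90160369873047, 19.465579986572266), 64.29178619384766)
  body 7 [ 0.4794 -0.0174  0.2417]
top orange 58 z [0.13  0.156 0.159]
  top 46 [ 0.4347 -0.2075  0.156 ] ((434.7578125, -207.93264770507812), (23.620738983154297, 19.243478775024414), 49.7685432434082)
  body 9 [ 0.4283 -0.2037  0.1353]
top mat ((438.897216796875, 211.26475524902344), (148.83883666992188, 127.4950180053711), 84.125732421875) 0.0025551628841873784

[... 194 characters left out ...]
25)
scene empty tray 1176 ((500.3187561035156, -27.732505798339844), (99.8903579711914, 113.69583129882812), 64.85444641113281)
scene drip tray 381 ((495.0920104980469, -23.250564575195312), (122.3878402709961, 150.2088165283203), 62.81186294555664)
top hookheight pts 330
top collar [ 0.54275688 -0.04861938  0.22945655] 92
top loaded tray 314 ((434.1032409667969, -208.66163635253906), (102.63093566894531, 77.19629669189453), 51.03608703613281)
top empty tray 734 ((497.9286193847656, -25.841697692871094), (101.7912826538086, 104.51609802246094), 63.98486328125)
top drip tray 279 ((494.1847839355469, -31.494918823242188), (132.70330810546875, 154.13983154296875), 62.794132232666016)
(27951, 3)
```

```bash
cat > plan.py <<'E'
import sys, numpy as np
from station import sense
def plan(x,y,z,yaw=None):
    s=sense(); R=np.array(s['ee_rot']); p=np.array(s['tcp_pos'])
    a=np.degrees(np.arctan2(R[1,1],R[0,1]))
    roll=0 if yaw is None else -((yaw-a+90)%180-90)
    print('t',round(s['time_s'],2),'tcp',p.round(4),'yaw',round(a,2),'w',round(s['gripper_width'],3),'F',np.round(s['wrist_force'],1),'tilt',R[:2,2].round(4),'j',np.round(s['joints'],0))
    print('travel cm',(R.T@(np.array([x,y,z])-p)*100).round(2),'roll',round(roll,2))
if __name__=='__main__': plan(*map(float,sys.argv[1:]))
E
python3 plan.py 0.487 -0.0198 0.33 64.6
```

```text
t 1.3 tcp [ 0.213  -0.5875  0.2335] yaw 109.93 w 1.002 F [0.4 0.5 0.5] tilt [-0.  0.] j [-55.  22.   0.  -0. -68. -15.]
travel cm [-45.11  44.04  -9.64] roll 45.33
```

Emit:
arm_command --rows '[{"travel": [-1,1,-2],"roll": 2,"fingers": 100},{"travel": [-3,3,-4],"roll": 5,"fingers": 100},{"travel": [-6,6,-6],"roll": 9,"fingers": 100},{"travel": [-9,9,-8],"roll": 13,"fingers": 100},{"travel": [-12,12,-9.5],"roll": 17,"fingers": 100},{"travel": [-15,15,-9.6],"roll": 21,"fingers": 100},{"travel": [-18,18,-9.6],"roll": 25,"fingers": 100},{"travel": [-21,21,-9.6],"roll": 29,"fingers": 100},{"travel": [-24,24,-9.6],"roll": 33,"fingers": 90},{"travel": [-27,27,-9.6],"roll": 37,"fingers": 80}]'

```text
time_s: 2.3
tcp_pos: [0.3752, -0.2401, 0.3299]
ee_rot: [[-0.955, 0.296, 0.001], [0.296, 0.955, -0.0], [-0.001, 0.0, -1.0]]
wrist_force: [1.6, -0.9, 0.3]
gripper_width: 0.894
```

```bash
python3 plan.py 0.487 -0.0198 0.33 64.6
```

```text
t 2.3 tcp [ 0.3752 -0.2401  0.3299] yaw 72.76 w 0.894 F [ 1.6 -0.9  0.3] tilt [ 0.0011 -0.0003] j [-12.   1. -13.   0. -76. -96.]
travel cm [-4.15 24.35 -0.  ] roll 8.16
```

Emit:
arm_command --rows '[{"travel": [-0.6,3.5,0],"roll": 2,"fingers": 70},{"travel": [-1.2,7,0],"roll": 4,"fingers": 60},{"travel": [-1.8,10.5,0],"roll": 6,"fingers": 60},{"travel": [-2.4,14,0],"roll": 8,"fingers": 60},{"travel": [-3,17.5,0],"roll": 8.2,"fingers": 60},{"travel": [-3.6,20.5,0],"roll": 8.2,"fingers": 60},{"travel": [-4,23,0],"roll": 8.2,"fingers": 60},{"travel": [-4.15,24.35,0],"roll": 8.2,"fingers": 60},{"travel": [-4.15,24.35,0],"roll": 8.2,"fingers": 60},{"travel": [-4.15,24.35,0],"roll": 8.2,"fingers": 60}]'

```text
time_s: 3.3
tcp_pos: [0.4857, -0.0214, 0.3295]
ee_rot: [[-0.904, 0.427, -0.0], [0.427, 0.904, -0.0], [0.0, -0.0, -1.0]]
wrist_force: [0.6, -0.4, 0.3]
gripper_width: 0.599
```

```bash
python3 plan.py 0.487 -0.0198 0.238 64.6
```

```text
t 3.3 tcp [ 0.4857 -0.0214  0.3295] yaw 64.73 w 0.599 F [ 0.6 -0.4  0.3] tilt [-0.0004 -0.0002] j [  17.    5.   -9.    0.  -77. -132.]
travel cm [-0.05  0.21  9.15] roll 0.13
```

Emit:
arm_command --rows '[{"travel": [-0.05,0.2,1.5],"roll": 0,"fingers": 60},{"travel": [-0.05,0.2,3.5],"roll": 0,"fingers": 60},{"travel": [-0.05,0.2,5.5],"roll": 0,"fingers": 60},{"travel": [-0.05,0.2,7],"roll": 0,"fingers": 60},{"travel": [-0.05,0.2,8],"roll": 0,"fingers": 60},{"travel": [-0.05,0.2,8.6],"roll": 0,"fingers": 60},{"travel": [-0.05,0.2,9],"roll": 0,"fingers": 60},{"travel": [-0.05,0.2,9.1],"roll": 0,"fingers": 60},{"travel": [-0.05,0.2,9.1],"roll": 0,"fingers": 50},{"travel": [-0.05,0.2,9.1],"roll": 0,"fingers": 40}]'

```text
time_s: 4.3
tcp_pos: [0.4876, -0.0194, 0.2391]
ee_rot: [[-0.904, 0.427, 0.001], [0.427, 0.904, 0.0], [-0.001, 0.001, -1.0]]
wrist_force: [0.1, 0.1, 0.5]
gripper_width: 0.492
```

```bash
python3 - <<'E'
from h import *
from plan import plan
plan(.487,-.0198,.238,64.6)
im,d=capture('scene'); i=im[130:250,250:410,::-1]
cv2.imwrite('pics/s1.png',cv2.resize(i,None,fx=5,fy=5,interpolation=cv2.INTER_CUBIC))
E
```

```text
t 4.3 tcp [ 0.4876 -0.0194  0.2391] yaw 64.74 w 0.492 F [0.1 0.1 0.5] tilt [0.0011 0.0002] j [  17.    8.  -18.    0.  -64. -132.]
travel cm [ 0.04 -0.06  0.11] roll 0.14
```

View pics/s1.png

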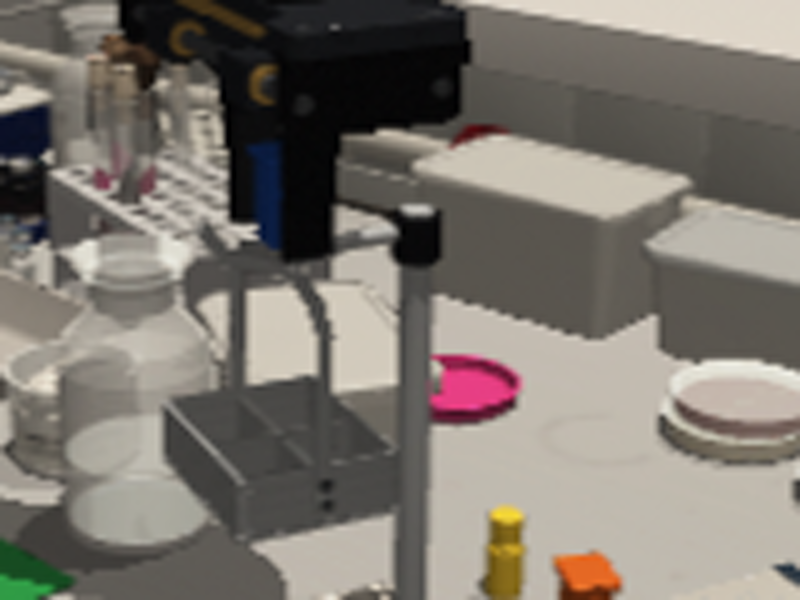

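The blue grip at about (304,170) sits between the fingers, and the fingertips are clear of the bail and the post. Closing now.

Emit:
arm_command --rows '[{"travel": [0,0,0],"roll": 0,"fingers": 30},{"travel": [0,0,0],"roll": 0,"fingers": 20},{"travel": [0,0,0],"roll": 0,"fingers": 10},{"travel": [0,0,0],"roll": 0,"fingers": 5},{"travel": [0,0,0],"roll": 0,"fingers": 5},{"travel": [0,0,0],"roll": 0,"fingers": 5},{"travel": [0,0,-0.2],"roll": 0,"fingers": 5},{"travel": [0,0,-0.6],"roll": 0,"fingers": 5},{"travel": [0,0,-1],"roll": 0,"fingers": 5},{"travel": [0,0,-1],"roll": 0,"fingers": 5}]'

```text
time_s: 5.35
tcp_pos: [0.4876, -0.0195, 0.2492]
ee_rot: [[-0.904, 0.427, 0.001], [0.427, 0.904, 0.0], [-0.001, 0.001, -1.0]]
wrist_force: [0.4, -0.1, -1.9]
gripper_width: 0.266
```

```bash
python3 plan.py 0.487 -0.0198 0.277; python3 plan.py 0.42 0.0144 0.277
```

```text
t 5.35 tcp [ 0.4876 -0.0195  0.2492] yaw 64.73 w 0.266 F [ 0.4 -0.1 -1.9] tilt [0.0011 0.0001] j [  17.    8.  -17.    0.  -65. -132.]
travel cm [ 0.04 -0.05 -2.78] roll 0
t 5.35 tcp [ 0.4876 -0.0195  0.2492] yaw 64.73 w 0.266 F [ 0.4 -0.1 -1.9] tilt [0.0011 0.0001] j [  17.    8.  -17.    0.  -65. -132.]
travel cm [ 7.56  0.19 -2.79] roll 0
```

Emit:
arm_command --rows '[{"travel": [0,0,-0.7],"roll": 0,"fingers": 5},{"travel": [0,0,-1.6],"roll": 0,"fingers": 5},{"travel": [0,0,-2.4],"roll": 0,"fingers": 5},{"travel": [0,0,-2.8],"roll": 0,"fingers": 5},{"travel": [0.4,0,-2.8],"roll": 0,"fingers": 5},{"travel": [1.3,0,-2.8],"roll": 0,"fingers": 5},{"travel": [2.8,0,-2.8],"roll": 0,"fingers": 5},{"travel": [4.4,0,-2.8],"roll": 0,"fingers": 5},{"travel": [5.9,0.1,-2.8],"roll": 0,"fingers": 5},{"travel": [7,0.2,-2.8],"roll": 0,"fingers": 5}]'

```text
time_s: 6.35
tcp_pos: [0.4232, 0.0128, 0.2767]
ee_rot: [[-0.905, 0.426, 0.0], [0.426, 0.905, 0.0], [0.0, 0.0, -1.0]]
wrist_force: [0.1, -0.1, -1.8]
gripper_width: 0.264
```

```bash
python3 - <<'E'
from h import *
from plan import plan
plan(.435,.21,.277,84)
im,d=capture('scene'); i=im[130:280,220:420,::-1]
cv2.imwrite('pics/s2.png',cv2.resize(i,None,fx=4,fy=4,interpolation=cv2.INTER_CUBIC))
E
```

```text
t 6.35 tcp [0.4232 0.0128 0.2767] yaw 64.77 w 0.264 F [ 0.1 -0.1 -1.8] tilt [0.0001 0.0003] j [  24.   -0.  -21.   -0.  -69. -139.]
travel cm [ 7.33 18.35 -0.03] roll -19.23
```

View pics/s2.png

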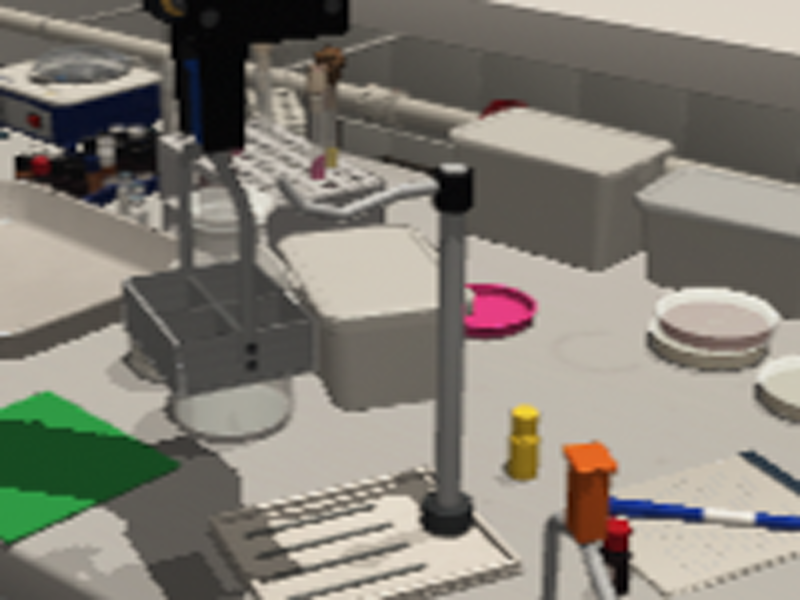

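The carrier is off the hook and upright in the fingers. The free prong is visible at about (290–330, 180). Next I carry it to the mat.

Emit:
arm_command --rows '[{"travel": [0.2,0.6,0],"roll": -1,"fingers": 5},{"travel": [0.8,2,0],"roll": -3,"fingers": 5},{"travel": [1.7,4.2,0],"roll": -5,"fingers": 5},{"travel": [2.6,6.6,0],"roll": -8,"fingers": 5},{"travel": [3.6,9.1,0],"roll": -11,"fingers": 5},{"travel": [4.6,11.6,0],"roll": -14,"fingers": 5},{"travel": [5.6,14,0],"roll": -16,"fingers": 5},{"travel": [6.4,16,0],"roll": -18,"fingers": 5},{"travel": [7,17.5,0],"roll": -19,"fingers": 5},{"travel": [7.3,18.3,0],"roll": -19,"fingers": 5}]'

```text
time_s: 7.4
tcp_pos: [0.4373, 0.2103, 0.2763]
ee_rot: [[-0.994, 0.108, -0.0], [0.108, 0.994, -0.0], [0.0, -0.0, -1.0]]
wrist_force: [-0.1, -0.2, -2.0]
gripper_width: 0.264
```

```bash
python3 plan.py .437 .21 .134 84
```

```text
t 7.4 tcp [0.4373 0.2103 0.2763] yaw 83.79 w 0.264 F [-0.1 -0.2 -2. ] tilt [-0.0001 -0.0003] j [  45.    7.  -14.    0.  -69. -141.]
travel cm [ 0.03 -0.03 14.23] roll -0.21
```

Emit:
arm_command --rows '[{"travel": [0,0,0.8],"roll": 0,"fingers": 5},{"travel": [0,0,2.4],"roll": 0,"fingers": 5},{"travel": [0,0,4.4],"roll": 0,"fingers": 5},{"travel": [0,0,6.6],"roll": 0,"fingers": 5},{"travel": [0,0,8.8],"roll": 0,"fingers": 5},{"travel": [0,0,10.8],"roll": 0,"fingers": 5},{"travel": [0,0,12.2],"roll": 0,"fingers": 5},{"travel": [0,0,13.1],"roll": 0,"fingers": 5},{"travel": [0,0,13.5],"roll": 0,"fingers": 5},{"travel": [0,0,13.7],"roll": 0,"fingers": 5}]'

```text
time_s: 8.4
tcp_pos: [0.4372, 0.2085, 0.1395]
ee_rot: [[-0.994, 0.11, 0.0], [0.11, 0.994, -0.0], [-0.0, -0.0, -1.0]]
wrist_force: [-0.5, -0.7, -1.7]
gripper_width: 0.269
```

Emit:
arm_command --rows '[{"travel": [0,0,0.1],"roll": 0,"fingers": 5},{"travel": [0,0,0.2],"roll": 0,"fingers": 5},{"travel": [0,0,0.3],"roll": 0,"fingers": 5},{"travel": [0,0,0.4],"roll": 0,"fingers": 5},{"travel": [0,0,0.5],"roll": 0,"fingers": 5},{"travel": [0,0,0.5],"roll": 0,"fingers": 5}]'

```text
time_s: 9.0
tcp_pos: [0.4369, 0.2088, 0.1345]
ee_rot: [[-0.994, 0.109, -0.0], [0.109, 0.994, -0.0], [0.0, -0.0, -1.0]]
wrist_force: [0.9, -1.4, -2.6]
gripper_width: 0.268
```

```bash
python3 - <<'E'
from h import *
from plan import plan
plan(.437,.21,.277,84)
im,d=capture('scene'); i=im[160:310,150:350,::-1]
cv2.imwrite('pics/s3.png',cv2.resize(i,None,fx=4,fy=4,interpolation=cv2.INTER_CUBIC))
E
```

```text
t 9.0 tcp [0.4369 0.2088 0.1345] yaw 83.73 w 0.268 F [ 0.9 -1.4 -2.6] tilt [-0.0002 -0.0001] j [  45.   14.  -27.   -0.  -49. -141.]
travel cm [  0.     0.12 -14.25] roll -0.27
```

View pics/s3.png

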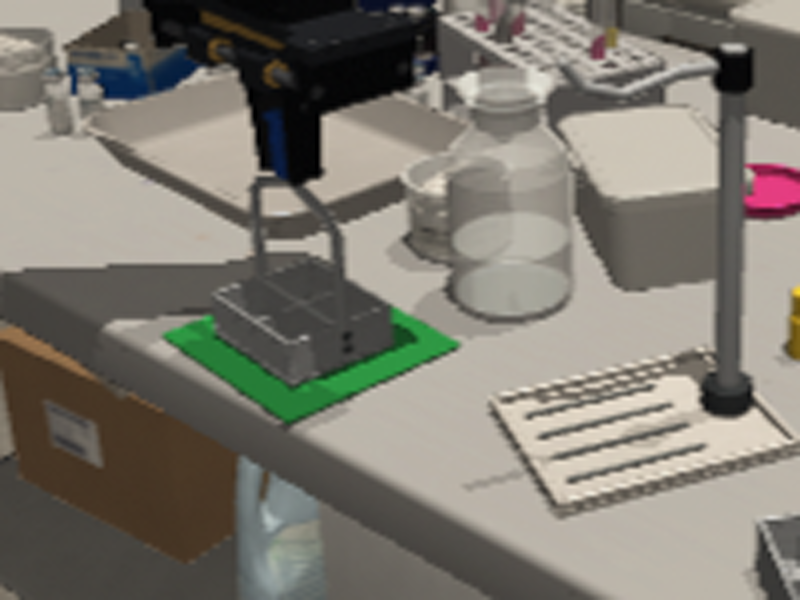

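The carrier is upright and just above the centre of the mat, at about (226,240). I lower the last millimetres.

Emit:
arm_command --rows '[{"travel": [0,0,0.05],"roll": 0,"fingers": 5},{"travel": [0,0,0.1],"roll": 0,"fingers": 5},{"travel": [0,0,0.15],"roll": 0,"fingers": 5},{"travel": [0,0,0.15],"roll": 0,"fingers": 5}]'

```text
time_s: 9.45
tcp_pos: [0.4371, 0.2089, 0.1331]
ee_rot: [[-0.994, 0.109, 0.0], [0.109, 0.994, 0.0], [-0.0, 0.0, -1.0]]
wrist_force: [0.5, -0.8, -0.6]
gripper_width: 0.265
```

Emit:
arm_command --rows '[{"travel": [0,0,0.04],"roll": 0,"fingers": 5},{"travel": [0,0,0.04],"roll": 0,"fingers": 5},{"travel": [0,0,0.04],"roll": 0,"fingers": 30},{"travel": [0,0,0.04],"roll": 0,"fingers": 40},{"travel": [0,0,0.04],"roll": 0,"fingers": 50},{"travel": [0,0,0.04],"roll": 0,"fingers": 60},{"travel": [0,0,0.04],"roll": 0,"fingers": 60},{"travel": [0,0,0.04],"roll": 0,"fingers": 60}]'

```text
time_s: 10.25
tcp_pos: [0.437, 0.2088, 0.1326]
ee_rot: [[-0.994, 0.109, -0.0], [0.109, 0.994, -0.0], [0.0, -0.0, -1.0]]
wrist_force: [0.1, 0.1, -0.0]
gripper_width: 0.584
```

Emit:
arm_command --rows '[{"travel": [0,0,-0.5],"roll": 0,"fingers": 60},{"travel": [0,0,-1.5],"roll": 0,"fingers": 60},{"travel": [0,0,-3.5],"roll": 0,"fingers": 60},{"travel": [0,0,-6],"roll": 0,"fingers": 60},{"travel": [0,0,-9],"roll": 0,"fingers": 60},{"travel": [0,0,-12],"roll": 0,"fingers": 60},{"travel": [0,0,-15],"roll": 0,"fingers": 60},{"travel": [0,0,-17],"roll": 0,"fingers": 60},{"travel": [0,0,-18],"roll": 0,"fingers": 60},{"travel": [0,0,-18],"roll": 0,"fingers": 60}]'

```text
time_s: 11.25
tcp_pos: [0.4373, 0.2091, 0.3143]
ee_rot: [[-0.994, 0.109, 0.003], [0.109, 0.994, 0.002], [-0.002, 0.003, -1.0]]
wrist_force: [0.0, 0.3, -0.4]
gripper_width: 0.595
```

```bash
python3 - <<'E'
from h import *
from plan import plan
for n in ('scene','top'):
    im,d=capture(n); np.save(f'{n}1.npy',d); cv2.imwrite(f'pics/{n}1.png',im[...,::-1])
    P=cloud(n,d).reshape(-1,3)
    hsv=cv2.cvtColor(im,cv2.COLOR_RGB2HSV).reshape(-1,3).astype(int)
    m=(hsv[:,1]>150)&(hsv[:,2]>50)&(hsv[:,0]>100)&(hsv[:,0]<125)&(np.hypot(P[:,0]-.437,P[:,1]-.21)<.06)&(P[:,2]>.1)
    q=P[m]; print(n,'blue',len(q),q.mean(0).round(4) if len(q) else '',q[:,2].max() if len(q) else '')
    # hook prong, frame guess x axis -27.2 deg
    a=np.radians(-27.2); ex=np.array([np.cos(a),np.sin(a)]); ey=np.array([-ex[1],ex[0]]); s0=np.array([.487,-.0198])
    r=P[:,:2]-s0; X=r@ex; Y=r@ey
    k=(X>-.055)&(X<.09)&(abs(Y)<.03)&(P[:,2]>.2)&(P[:,2]<.26)
    for lo in np.arange(-.055,.085,.01):
        t=k&(X>=lo)&(X<lo+.01)
        if t.sum(): print(round(lo,3),t.sum(),'X',X[t].mean().round(4),'Y',Y[t].mean().round(4),'z',P[t,2].max().round(4),np.median(P[t,2]).round(4))
plan(.434,-.209,.32,50.8)
E
```

```text
scene blue 125 [0.4315 0.2042 0.1431] 0.1611058130972602
-0.045 8 X -0.0367 Y 0.0002 z 0.2385 0.2355
-0.035 28 X -0.0304 Y -0.0013 z 0.2391 0.2287
-0.025 16 X -0.0207 Y -0.0015 z 0.2254 0.221
-0.015 18 X -0.0105 Y -0.001 z 0.2211 0.2166
-0.005 17 X -0.0001 Y -0.0017 z 0.2174 0.2152
0.005 19 X 0.0101 Y -0.0009 z 0.2207 0.2171
0.015 15 X 0.0201 Y -0.0008 z 0.2226 0.2198
0.025 19 X 0.03 Y -0.0011 z 0.2257 0.222
0.035 13 X 0.0399 Y -0.0009 z 0.2248 0.2224
0.045 31 X 0.0518 Y -0.0011 z 0.2283 0.2209
0.055 80 X 0.06 Y -0.0055 z 0.2331 0.2193
0.065 38 X 0.0687 Y -0.0072 z 0.2321 0.2205
0.075 1 X 0.077 Y 0.0026 z 0.2275 0.2275
top blue 0  
-0.045 4 X -0.0364 Y -0.0005 z 0.2393 0.2382
-0.035 15 X -0.0299 Y -0.0007 z 0.2374 0.234
-0.025 14 X -0.0203 Y -0.0006 z 0.2266 0.2239
-0.015 16 X -0.0107 Y -0.0005 z 0.2238 0.2188
-0.005 16 X -0.0003 Y -0.0002 z 0.221 0.2165
0.005 18 X 0.0099 Y -0.0001 z 0.2232 0.219
0.015 16 X 0.0202 Y -0.0 z 0.2252 0.2209
0.025 16 X 0.0299 Y 0.0001 z 0.2262 0.2236
0.035 16 X 0.0399 Y -0.0003 z 0.2257 0.2239
0.045 17 X 0.0501 Y -0.0005 z 0.227 0.2246
0.055 52 X 0.06 Y -0.001 z 0.2342 0.2286
0.065 34 X 0.0693 Y -0.0002 z 0.2346 0.2306
0.075 5 X 0.0756 Y -0.001 z 0.2298 0.2272
t 11.35 tcp [0.4364 0.2086 0.3118] yaw 83.72 w 0.597 F [-0.6  0.3 -1.2] tilt [-0.0015 -0.0006] j [  45.    5.  -11.   -0.  -74. -141.]
travel cm [ -4.33 -41.53  -0.79] roll 32.92
```

Emit:
arm_command --rows '[{"travel": [-0.1,-1,-0.8],"roll": 2,"fingers": 60},{"travel": [-0.3,-3,-0.8],"roll": 4,"fingers": 60},{"travel": [-0.6,-6,-0.8],"roll": 7,"fingers": 60},{"travel": [-1,-9.5,-0.8],"roll": 10,"fingers": 60},{"travel": [-1.3,-13,-0.8],"roll": 13,"fingers": 60},{"travel": [-1.7,-16.5,-0.8],"roll": 16,"fingers": 60},{"travel": [-2.1,-20,-0.8],"roll": 19,"fingers": 60},{"travel": [-2.5,-23.5,-0.8],"roll": 22,"fingers": 60},{"travel": [-2.8,-27,-0.8],"roll": 25,"fingers": 60},{"travel": [-3.2,-30.5,-0.8],"roll": 28,"fingers": 60}]'

```text
time_s: 12.35
tcp_pos: [0.4345, -0.0997, 0.3204]
ee_rot: [[-0.824, 0.566, -0.001], [0.566, 0.824, -0.0], [0.001, -0.001, -1.0]]
wrist_force: [0.4, 0.6, -0.0]
gripper_width: 0.601
```

```bash
python3 plan.py .434 -.209 .25 50.8
```

```text
t 12.35 tcp [ 0.4345 -0.0997  0.3204] yaw 55.52 w 0.601 F [ 0.4  0.6 -0. ] tilt [-0.0013 -0.0003] j [   8.    1.  -14.    0.  -75. -133.]
travel cm [-6.15 -9.03  7.04] roll 4.72
```

Emit:
arm_command --rows '[{"travel": [-1.5,-2.3,1],"roll": 2,"fingers": 60},{"travel": [-3,-4.5,2.5],"roll": 4,"fingers": 60},{"travel": [-4.3,-6.4,4],"roll": 4.7,"fingers": 60},{"travel": [-5.3,-7.8,5.5],"roll": 4.7,"fingers": 60},{"travel": [-5.9,-8.7,6.5],"roll": 4.7,"fingers": 60},{"travel": [-6.15,-9,7],"roll": 4.7,"fingers": 60},{"travel": [-6.15,-9,7],"roll": 4.7,"fingers": 60},{"travel": [-6.15,-9,7],"roll": 4.7,"fingers": 60}]'

```text
time_s: 13.15
tcp_pos: [0.4359, -0.2066, 0.2512]
ee_rot: [[-0.778, 0.629, 0.001], [0.629, 0.778, -0.0], [-0.001, 0.0, -1.0]]
wrist_force: [-0.2, 0.1, 0.5]
gripper_width: 0.6
```

```bash
python3 plan.py .4345 -.2087 .128 50.8
```

```text
t 13.15 tcp [ 0.4359 -0.2066  0.2512] yaw 51.05 w 0.6 F [-0.2  0.1  0.5] tilt [ 0.0008 -0.0003] j [  -6.    7.  -17.    0.  -66. -123.]
travel cm [-0.02 -0.26 12.32] roll 0.25
```

Emit:
arm_command --rows '[{"travel": [0,-0.2,1],"roll": 0,"fingers": 60},{"travel": [0,-0.2,3],"roll": 0,"fingers": 60},{"travel": [0,-0.2,5.5],"roll": 0,"fingers": 60},{"travel": [0,-0.2,8],"roll": 0,"fingers": 60},{"travel": [0,-0.2,10],"roll": 0,"fingers": 60},{"travel": [0,-0.2,11.3],"roll": 0,"fingers": 60},{"travel": [0,-0.2,12],"roll": 0,"fingers": 60},{"travel": [0,-0.2,12.3],"roll": 0,"fingers": 60},{"travel": [0,-0.2,12.3],"roll": 0,"fingers": 50},{"travel": [0,-0.2,12.3],"roll": 0,"fingers": 40}]'

```text
time_s: 14.15
tcp_pos: [0.4349, -0.2084, 0.1284]
ee_rot: [[-0.778, 0.629, 0.002], [0.629, 0.778, -0.0], [-0.001, 0.001, -1.0]]
wrist_force: [0.4, 1.5, -0.0]
gripper_width: 0.493
```

```bash
python3 - <<'E'
from h import *
from plan import plan
plan(.4345,-.2087,.128,50.8)
im,d=capture('scene'); i=im[200:350,290:490,::-1]
cv2.imwrite('pics/s4.png',cv2.resize(i,None,fx=4,fy=4,interpolation=cv2.INTER_CUBIC))
E
```

```text
t 14.15 tcp [ 0.4349 -0.2084  0.1284] yaw 51.05 w 0.493 F [ 0.4  1.5 -0. ] tilt [ 0.0016 -0.0004] j [  -6.   15.  -28.    0.  -48. -123.]
travel cm [ 0.01 -0.05  0.04] roll 0.25
```

View pics/s4.png

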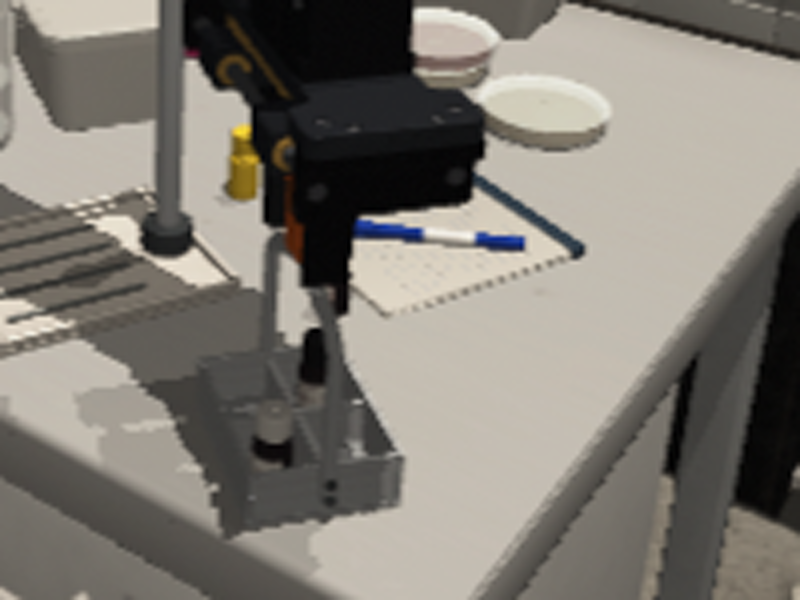

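The orange grip at about (363,258) is between the fingers. The white cap (358,305) and the black cap (368,288) are both in the tray. I close and lift.

Emit:
arm_command --rows '[{"travel": [0,0,0],"roll": 0,"fingers": 30},{"travel": [0,0,0],"roll": 0,"fingers": 20},{"travel": [0,0,0],"roll": 0,"fingers": 10},{"travel": [0,0,0],"roll": 0,"fingers": 5},{"travel": [0,0,0],"roll": 0,"fingers": 5},{"travel": [0,0,0],"roll": 0,"fingers": 5},{"travel": [0,0,-0.2],"roll": 0,"fingers": 5},{"travel": [0,0,-0.6],"roll": 0,"fingers": 5},{"travel": [0,0,-1],"roll": 0,"fingers": 5},{"travel": [0,0,-1],"roll": 0,"fingers": 5}]'

```text
time_s: 15.2
tcp_pos: [0.4345, -0.2085, 0.1381]
ee_rot: [[-0.777, 0.629, 0.001], [0.629, 0.777, -0.0], [-0.001, 0.0, -1.0]]
wrist_force: [0.2, -0.1, -1.7]
gripper_width: 0.269
```

```bash
python3 plan.py .41 -.10 .278 62.8
```

```text
t 15.2 tcp [ 0.4345 -0.2085  0.1381] yaw 51.03 w 0.269 F [ 0.2 -0.1 -1.7] tilt [ 0.0008 -0.0002] j [  -6.   14.  -27.    0.  -49. -123.]
travel cm [  8.72   6.9  -14.  ] roll -11.77
```

Emit:
arm_command --rows '[{"travel": [0,0,-0.6],"roll": 0,"fingers": 5},{"travel": [0,0,-2],"roll": 0,"fingers": 5},{"travel": [0,0,-3.8],"roll": 0,"fingers": 5},{"travel": [0,0,-5.8],"roll": -1,"fingers": 5},{"travel": [0,0,-7.8],"roll": -3,"fingers": 5},{"travel": [0,0,-9.8],"roll": -5,"fingers": 5},{"travel": [0,0,-11.6],"roll": -7,"fingers": 5},{"travel": [0,0,-13],"roll": -9,"fingers": 5},{"travel": [0,0,-13.8],"roll": -11,"fingers": 5},{"travel": [0,0,-14.1],"roll": -11.8,"fingers": 5}]'

```text
time_s: 16.2
tcp_pos: [0.4345, -0.2084, 0.2798]
ee_rot: [[-0.89, 0.456, 0.002], [0.456, 0.89, -0.0], [-0.002, 0.001, -1.0]]
wrist_force: [-0.3, 0.7, -1.4]
gripper_width: 0.268
```

```bash
python3 plan.py .3847 .0326 .278 62.8
```

```text
t 16.2 tcp [ 0.4345 -0.2084  0.2798] yaw 62.87 w 0.268 F [-0.3  0.7 -1.4] tilt [ 0.0019 -0.0003] j [  -6.    6.  -14.    0.  -69. -111.]
travel cm [15.43 19.18  0.17] roll 0.07
```

Emit:
arm_command --rows '[{"travel": [0.4,0.5,0.1],"roll": 0,"fingers": 5},{"travel": [1.4,1.7,0.1],"roll": 0,"fingers": 5},{"travel": [2.8,3.4,0.1],"roll": 0,"fingers": 5},{"travel": [4.4,5.4,0.1],"roll": 0,"fingers": 5},{"travel": [6,7.4,0.1],"roll": 0,"fingers": 5},{"travel": [7.6,9.4,0.1],"roll": 0,"fingers": 5},{"travel": [9.2,11.4,0.1],"roll": 0,"fingers": 5},{"travel": [10.8,13.4,0.1],"roll": 0,"fingers": 5},{"travel": [12.2,15.2,0.1],"roll": 0,"fingers": 5},{"travel": [13.4,16.7,0.1],"roll": 0,"fingers": 5}]'

```text
time_s: 17.2
tcp_pos: [0.3903, 0.0025, 0.2769]
ee_rot: [[-0.89, 0.457, -0.001], [0.457, 0.89, -0.0], [0.001, -0.001, -1.0]]
wrist_force: [0.6, -0.9, -2.1]
gripper_width: 0.265
```

Emit:
arm_command --rows '[{"travel": [0.9,1.1,0],"roll": 0,"fingers": 5},{"travel": [1.5,1.9,0],"roll": 0,"fingers": 5},{"travel": [1.9,2.4,0],"roll": 0,"fingers": 5},{"travel": [2,2.5,0],"roll": 0,"fingers": 5},{"travel": [2,2.5,0],"roll": 0,"fingers": 5},{"travel": [2,2.5,0],"roll": 0,"fingers": 5}]'

```text
time_s: 17.8
tcp_pos: [0.385, 0.0324, 0.2776]
ee_rot: [[-0.889, 0.457, -0.0], [0.457, 0.889, -0.0], [0.0, -0.0, -1.0]]
wrist_force: [-0.1, 0.4, -2.3]
gripper_width: 0.267
```

```bash
python3 - <<'E'
from h import *
from plan import plan
plan(.487,-.0199,.278,62.8)
im,d=capture('scene'); cv2.imwrite('pics/s5.png',cv2.resize(im[110:260,190:390,::-1],None,fx=4,fy=4,interpolation=cv2.INTER_CUBIC))
P=cloud('scene',d).reshape(-1,3); hsv=cv2.cvtColor(im,cv2.COLOR_RGB2HSV).reshape(-1,3).astype(int)
p=np.array(sense()['tcp_pos']); m=(np.hypot(*(P[:,:2]-p[:2]).T)<.075)&(P[:,2]>.155)&(P[:,2]<.181)
print('tray',m.sum(),cv2.minAreaRect((P[m][:,:2]*1000).astype(np.float32)))
E
```

```text
t 17.8 tcp [0.385  0.0324 0.2776] yaw 62.79 w 0.267 F [-0.1  0.4 -2.3] tilt [-0.0002 -0.0002] j [  29.   -4.  -25.    0.  -69. -146.]
travel cm [-1.146e+01  1.000e-02 -5.000e-02] roll -0.01
tray 993 ((384.2265625, 30.096141815185547), (100.4475326538086, 76.89434051513672), 62.08163833618164)
```

View pics/s5.png

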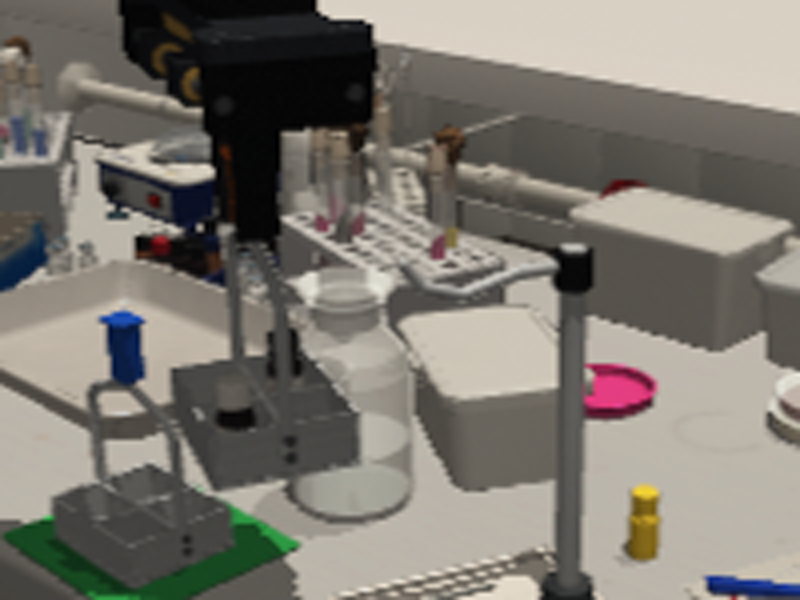

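The loaded carrier is level with both bottles in it, in front of the hook tip at about (290,177). The empty carrier stands on the mat at about (225,240). I move in over the hook.

Emit:
arm_command --rows '[{"travel": [-0.3,0,0],"roll": 0,"fingers": 5},{"travel": [-1.2,0,0],"roll": 0,"fingers": 5},{"travel": [-2.6,0,0],"roll": 0,"fingers": 5},{"travel": [-4.3,0,0],"roll": 0,"fingers": 5},{"travel": [-6.1,0,0],"roll": 0,"fingers": 5},{"travel": [-7.9,0,0],"roll": 0,"fingers": 5},{"travel": [-9.5,0,0],"roll": 0,"fingers": 5},{"travel": [-10.7,0,0],"roll": 0,"fingers": 5},{"travel": [-11.3,0,0],"roll": 0,"fingers": 5},{"travel": [-11.4,0,0],"roll": 0,"fingers": 5}]'

```text
time_s: 18.85
tcp_pos: [0.4868, -0.0196, 0.2773]
ee_rot: [[-0.889, 0.457, -0.001], [0.457, 0.889, -0.0], [0.001, -0.0, -1.0]]
wrist_force: [-1.2, -0.3, -1.6]
gripper_width: 0.267
```

```bash
python3 plan.py .487 -.0199 .239 62.8
```

```text
t 18.85 tcp [ 0.4868 -0.0196  0.2773] yaw 62.79 w 0.267 F [-1.2 -0.3 -1.6] tilt [-0.0007 -0.0001] j [  17.    7.  -14.   -0.  -69. -134.]
travel cm [-0.03 -0.02  3.83] roll -0.01
```

Emit:
arm_command --rows '[{"travel": [0,0,0.4],"roll": 0,"fingers": 5},{"travel": [0,0,1.1],"roll": 0,"fingers": 5},{"travel": [0,0,1.8],"roll": 0,"fingers": 5},{"travel": [0,0,2.5],"roll": 0,"fingers": 5},{"travel": [0,0,3],"roll": 0,"fingers": 5},{"travel": [0,0,3.3],"roll": 0,"fingers": 5},{"travel": [0,0,3.5],"roll": 0,"fingers": 5},{"travel": [0,0,3.65],"roll": 0,"fingers": 5},{"travel": [0,0,3.75],"roll": 0,"fingers": 5},{"travel": [0,0,3.75],"roll": 0,"fingers": 5}]'

```text
time_s: 19.85
tcp_pos: [0.4865, -0.0194, 0.2402]
ee_rot: [[-0.89, 0.457, 0.0], [0.457, 0.89, 0.0], [-0.0, 0.0, -1.0]]
wrist_force: [0.2, -0.4, -1.1]
gripper_width: 0.265
```

Emit:
arm_command --rows '[{"travel": [0,0,0.05],"roll": 0,"fingers": 5},{"travel": [0,0,0.1],"roll": 0,"fingers": 5},{"travel": [0,0,0.1],"roll": 0,"fingers": 5}]'

```text
time_s: 20.15
tcp_pos: [0.4864, -0.0193, 0.2391]
ee_rot: [[-0.89, 0.457, 0.0], [0.457, 0.89, 0.0], [0.0, 0.0, -1.0]]
wrist_force: [0.9, 0.7, -1.4]
gripper_width: 0.265
```

Emit:
arm_command --rows '[{"travel": [0,0,0.05],"roll": 0,"fingers": 5},{"travel": [0,0,0.1],"roll": 0,"fingers": 5},{"travel": [0,0,0.1],"roll": 0,"fingers": 5},{"travel": [0,0,0.1],"roll": 0,"fingers": 5}]'

```text
time_s: 20.55
tcp_pos: [0.4866, -0.0194, 0.2384]
ee_rot: [[-0.89, 0.457, 0.0], [0.457, 0.89, -0.0], [-0.0, 0.0, -1.0]]
wrist_force: [0.3, -0.5, 0.3]
gripper_width: 0.268
```

Emit:
arm_command --rows '[{"travel": [0,0,0.05],"roll": 0,"fingers": 5},{"travel": [0,0,0.05],"roll": 0,"fingers": 5},{"travel": [0,0,0.05],"roll": 0,"fingers": 5}]'

```text
time_s: 20.85
tcp_pos: [0.4868, -0.0194, 0.2383]
ee_rot: [[-0.89, 0.457, 0.001], [0.457, 0.89, -0.0], [-0.001, 0.0, -1.0]]
wrist_force: [-1.6, -0.8, 3.2]
gripper_width: 0.267
```

The weight is now on the hook: the wrist force reads +3 N upward. I open slowly.

Emit:
arm_command --rows '[{"travel": [0,0,-0.03],"roll": 0,"fingers": 26},{"travel": [0,0,-0.03],"roll": 0,"fingers": 29},{"travel": [0,0,-0.03],"roll": 0,"fingers": 33},{"travel": [0,0,-0.03],"roll": 0,"fingers": 38},{"travel": [0,0,-0.03],"roll": 0,"fingers": 44},{"travel": [0,0,-0.03],"roll": 0,"fingers": 50},{"travel": [0,0,-0.03],"roll": 0,"fingers": 56},{"travel": [0,0,-0.03],"roll": 0,"fingers": 60},{"travel": [0,0,-0.03],"roll": 0,"fingers": 60},{"travel": [0,0,-0.03],"roll": 0,"fingers": 60}]'

```text
time_s: 21.85
tcp_pos: [0.4864, -0.0193, 0.238]
ee_rot: [[-0.89, 0.457, 0.0], [0.457, 0.89, 0.0], [-0.0, 0.0, -1.0]]
wrist_force: [-1.0, 0.1, 0.2]
gripper_width: 0.594
```

```bash
python3 - <<'E'
from h import *
from plan import plan
plan(.487,-.0199,.34,62.8)
im,d=capture('scene'); cv2.imwrite('pics/s6.png',cv2.resize(im[110:260,190:390,::-1],None,fx=4,fy=4,interpolation=cv2.INTER_CUBIC))
E
```

```text
t 21.85 tcp [ 0.4864 -0.0193  0.238 ] yaw 62.82 w 0.594 F [-1.   0.1  0.2] tilt [0.0001 0.    ] j [  17.    8.  -18.   -0.  -64. -134.]
travel cm [ -0.08  -0.02 -10.2 ] roll 0.02
```

View pics/s6.png

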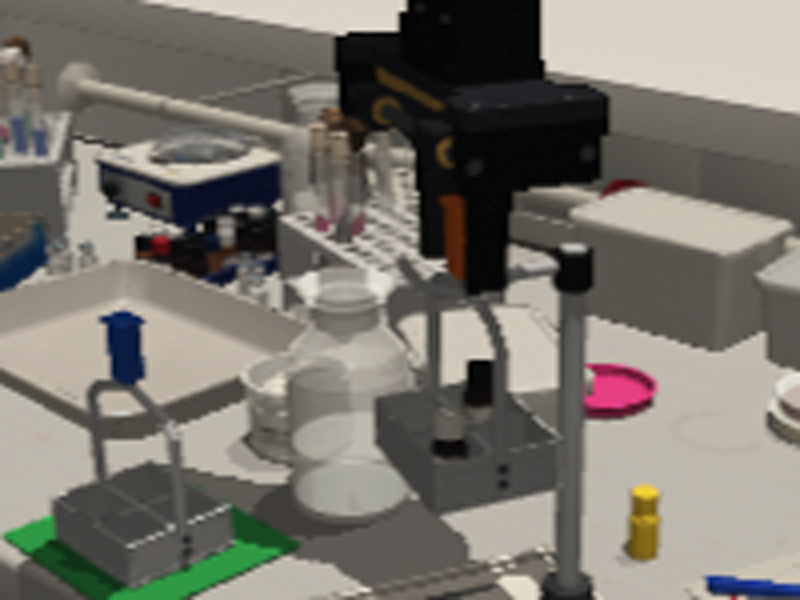

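The loaded carrier hangs on the hook with the fingers open on both sides of the grip at about (303,170). I retreat straight up and wait for any swing to damp.

Emit:
arm_command --rows '[{"travel": [0,0,-0.4],"roll": 0,"fingers": 60},{"travel": [0,0,-1.2],"roll": 0,"fingers": 60},{"travel": [0,0,-2.4],"roll": 0,"fingers": 60},{"travel": [0,0,-4],"roll": 0,"fingers": 60},{"travel": [0,0,-6],"roll": 0,"fingers": 60},{"travel": [0,0,-8],"roll": 0,"fingers": 60},{"travel": [0,0,-10],"roll": 0,"fingers": 60},{"travel": [0,0,-11.5],"roll": 0,"fingers": 60},{"travel": [0,0,-12],"roll": 0,"fingers": 60},{"travel": [0,0,-12],"roll": 0,"fingers": 60}]'

```text
time_s: 22.9
tcp_pos: [0.4867, -0.0193, 0.3591]
ee_rot: [[-0.89, 0.457, 0.002], [0.457, 0.89, 0.001], [-0.002, 0.002, -1.0]]
wrist_force: [0.0, 0.1, -0.5]
gripper_width: 0.6
```

Emit:
arm_command --rows '[{"travel": [0,0,0],"roll": 0,"fingers": 60},{"travel": [0,0,0],"roll": 0,"fingers": 60},{"travel": [0,0,0],"roll": 0,"fingers": 60},{"travel": [0,0,0],"roll": 0,"fingers": 60},{"travel": [0,0,0],"roll": 0,"fingers": 60},{"travel": [0,0,0],"roll": 0,"fingers": 60},{"travel": [0,0,0],"roll": 0,"fingers": 60},{"travel": [0,0,0],"roll": 0,"fingers": 60},{"travel": [0,0,0],"roll": 0,"fingers": 60},{"travel": [0,0,0],"roll": 0,"fingers": 60}]'

```text
time_s: 23.9
tcp_pos: [0.4864, -0.0193, 0.358]
ee_rot: [[-0.89, 0.457, 0.0], [0.457, 0.89, 0.0], [-0.0, 0.0, -1.0]]
wrist_force: [-0.1, -0.9, 0.6]
gripper_width: 0.603
```

```bash
python3 - <<'E'
from h import *
from plan import plan
plan(.487,-.0199,.34,62.8)
for k in range(6):
    im,d=capture('scene'); P=cloud('scene',d).reshape(-1,3); hsv=cv2.cvtColor(im,cv2.COLOR_RGB2HSV).reshape(-1,3).astype(int)
    r=np.hypot(P[:,0]-.487,P[:,1]+.02); z=P[:,2]
    o=(hsv[:,0]>5)&(hsv[:,0]<16)&(hsv[:,1]>150)&(r<.06)&(z>.2); c=P[o]
    t=P[(r<.085)&(z>.115)&(z<.142)]
    print('orange',c.mean(0).round(4),c[:,2].max().round(4),'tray',t.mean(0).round(4))
cv2.imwrite('pics/s7.png',cv2.resize(im[110:310,170:410,::-1],None,fx=3,fy=3,interpolation=cv2.INTER_CUBIC))
E
```

```text
t 23.9 tcp [ 0.4864 -0.0193  0.358 ] yaw 62.83 w 0.603 F [-0.1 -0.9  0.6] tilt [0.0001 0.0001] j [  17.    4.   -5.   -0.  -80. -134.]
travel cm [-0.08 -0.03  1.8 ] roll 0.03
orange [ 0.4813 -0.0254  0.2501] 0.2674 tray [ 0.4831 -0.0275  0.13  ]
orange [ 0.4813 -0.0255  0.25  ] 0.2676 tray [ 0.4833 -0.0276  0.1298]
orange [ 0.4813 -0.0255  0.2501] 0.2676 tray [ 0.4833 -0.0275  0.1299]
orange [ 0.4812 -0.0255  0.2501] 0.2673 tray [ 0.4831 -0.0276  0.1299]
orange [ 0.4812 -0.0255  0.2501] 0.2674 tray [ 0.4836 -0.0274  0.1299]
orange [ 0.4812 -0.0254  0.2501] 0.2674 tray [ 0.483  -0.0277  0.1298]
```

View pics/s7.png

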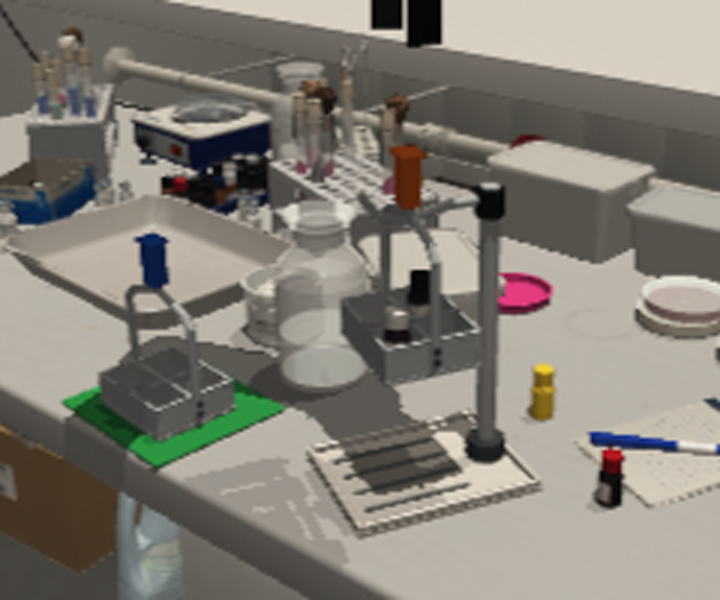

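The loaded carrier hangs still and level at about (306,170), with the white and black caps in its tray. The empty carrier stands on the mat, and the jar, pot and red-capped bottle are where they were. I'm handing in.

```bash
python3 -c "
from station import finish_job; print(finish_job())"
```

```text
the job is handed in; nothing more can be done
None
```

The job is done and handed in at about 24 s of the 72 s allowed. I took the empty carrier off the hook and stood it upright on the green mat. Then I hung the loaded carrier by its bail on the hook, let go and backed straight up.

- **Loaded carrier:** In six successive frames its grip and tray stayed within about 0.6 mm. The cap's top measured 267 mm, the height expected when it hangs in the seat. Both bottles were in the tray.
- **Empty carrier:** I released it about 3 mm from my measured mat centre. The last picture shows it upright on the mat.
- **Jar, cotton pot and red-capped bottle:** They look unmoved in the last picture, but I did not measure their positions again.
- **Robot:** The gripper was open and about 120 mm above the release height.
- **Disagreement:** With the fingers closed on the grips, the gripper read about 23 mm, not the 20 mm given. The pads may have touched the cap's rim. Both carriers stayed level while carried.

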